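Take the bayonet cover off a filter housing

TASK

Open the filter housing that has the yellow cover: turn the cover a quarter turn anticlockwise (seen from above) so that its lugs come out from under the lips, then lift it straight off and set it down flat, grip bar up, in the red tray. Set it down rather than dropping it, and leave the blue cover of the other housing alone.

Things in the scene. Friction and masses are not known exactly. Their poses are not given: they have to be found in the camera images.
- yellow_cover_grip (a point): In the grip bar of the loose yellow cover, on its axis, 35 mm above its underside. Bar 56 long (point x, also the line of the 2 lugs) x 16 x 36 mm high, upright on a plate 64 mm across whose top is 24 mm below this point, level with the housing's rim: keep fingertips above it. Lugs at the plate's foot, 14 mm wide, reach 41 mm from the axis. z up; a half turn looks the same; 0.15 kg.
- yellow_housing_seat (a point): Seat centre of the yellow cover's fixed aluminium housing, 60 mm above the bench; rim 98 mm across, 71 mm high. x: line of its 2 lips (red marks); lugs on it = locked (start, within 5 deg). A stop blocks clockwise past 8 deg. Anticlockwise the lugs are clear from 55 deg, at the green marks at 90, stopped at 100. Till clear it can rise only 2 mm. Turns easily, 2 mm sideways play. z up.
- tray_in (a point): Centre of the inner floor of the fixed red tray, 160 x 160 mm outside, walls 4 mm thick, rim 22 mm above the bench, floor 4 mm above it; x and y along its sides, z up.
- blue_cover_grip (a point): The same point of the blue cover, of the same make and size, which sits locked on an identical second housing; to be left alone.
There are look-alikes about, which are no part of the job. What is meant by the part that bears yellow_cover_grip is not pink, and is the smaller of those in its own colour.

How it is judged:
By the outcome, as a careful person would: the job done as asked, in the order asked, and still so for the second after the job is handed in, with the robot touching nothing.
It also fails if it takes over 43 s, if anything falls off the work surface, if the arm or the gripper's body presses on something with over 40 N, if the wrist force passes 120 N, or if a joint passes its speed limit or range.

ROBOT

A 6-joint arm with a two-finger parallel gripper is mounted at the origin on a cart in front of the work surface, level with it; the furniture and walls round the work are solid. World frame = base frame: x ahead of the robot, y to its left, z up, the work surface at z = 0. Lengths are in m, angles in rad, forces in N, time in s.
With the tool pointing down it reaches from about 0.275 to 0.775 m from the base axis. Payload 14.6 kg.
Tool frame: the origin (TCP) lies midway between the tips of the shut fingers; the grasp point (between the pads) lies 19 mm behind it (robot.pinch_z is the distance from the TCP to the grasp point, in m); z points along the fingers, y is the line along which they close (so a half turn about z gives the same grasp; the last joint's range is limited). The gripper opens to 85 mm and grips with 20 to 120 N. Pads are 22 mm wide; open, the fingers measure 114 mm over their backs; the gripper's body (76 mm by 85 mm) begins 54 mm behind the grasp point. The pads swing forward as they close: fully open they stand 13 mm farther back than shut.
Start: joints at [1.194, 0.263, -0.048, 1.259, 0, 1.415], TCP at [0.115, 0.512, 0.231] pointing down, gripper open.
Joint ranges: [-2.65, 2.65], [-0.89, 1.7], [-1.18, 1.37], [-2.13, 2.11], [-1.35, 1.29], [-3.14, 3.14]. Speed limits (rad/s): [1.89, 1.89, 2.57, 2.79, 3.14, 3.14].

INTERFACE

Orientations are given as a 3x3 rotation matrix whose columns are the frame's x, y, z axes.
In Python, from workcell import robot gives the robot as it stands.
- The arm moves only by the tool drive_tool, never from a script. Its arguments are lists of equal length, an entry for each row: "gripper": the closure in counts, from 0 (fully open) to 255 (shut); "slide": the shift along the tool's x, y, z in cm, a list of three; "twist": the turn about the tool's z in rad. A call has 1 to 12 rows; each row is the pose to reach, as a shift and turn from the pose commanded when the call began, along the tool's axes at that moment; what a row does not reach only later rows make up. A row lasts 1/12 s, in which the tool goes at most 41.7 mm and 7.16 degrees, less where a joint would pass 70% of its speed; a pose out of reach is approached as far as the arm can. A call with a gripper value outside its range is refused whole. The fingers move at their own pace and stop on an object; "squeeze" is the grip in N (left out, the last holds). Time passes only in rows, so rows that repeat a pose let the fingers close. It gives the time, the measured TCP pose, the force and the opening at its end, in the units of the state.
- robot.get_state(): the state, without advancing time (a new reading comes with each control period).
- robot.read_camera(name): name is "scene" or "top"; returns the picture (420x560x3 uint8, red, green, blue); there is no depth.
- robot.calibration(name): a dict with "camera_matrix" (3x3 intrinsics, pixels), "world_to_cam" (4x4, takes a point from world to camera coordinates). Camera axes: x right, y down, z forward; pixel columns grow to the right and rows downward; lengths in m; the calibration is good to about 2 mm. A picture is of the moment at which its call begins. calibration takes no time and is no camera call.
- robot.sign_off(): hands the job in, once; it reports no verdict.
The state is a dict: "time_s": time; "joints": joint angles; "qvel": joint speeds; "effort": joint torques, N m; "tcp_pos": TCP position; "ee_rot": TCP orientation; "wrist_force": force on the tool from outside, world axes, zero at the start; "ft_torque": the same for the moment, N m; "grip_width": opening from 0.0 (shut) to 1.0 (fully open).
Only numpy, scipy, OpenCV 4.12 (cv2) and the standard library are available. Lean on these libraries where they do the work, as an engineer would, in place of code of your own. Each camera call takes 0.05 s, during which the arm holds its last target. There are 200 camera calls.

## Working session

There is one attempt and no reset: what is moved stays moved. The work goes in short steps, Python scripts to look and compute and a tool call to move; the robot and the scene stay as the last step left them, time stands still between calls to the robot, and variables do not carry over. Pictures are saved under pics/ and viewed, on a budget of 10 in all, crops included, one or two more only if the job needs it, and the job is handed in when it is done.

Besides the shell and the picture viewer there is one more tool, called after "Call:" as name([rows], argument=value, ...), one row to a line, values as JSON. drive_tool: Moves the arm, as the interface text tells. Its arguments: {"type":"object","properties":{"gripper":{"type":"array"},"slide":{"type":"array"},"twist":{"type":"array"},"squeeze":{"type":"number"}},"required":["gripper","slide","twist"]}

```bash
mkdir -p pics; python3 - <<'E'
from workcell import robot
import cv2,numpy as np
for n in("scene","top"):
    im=robot.read_camera(n);cv2.imwrite(f"pics/{n}0.png",im[:,:,::-1])
    c=robot.calibration(n);print(n,np.round(c["camera_matrix"],1).tolist(),np.round(c["world_to_cam"],3).tolist())
s=robot.get_state();print(s["time_s"],s["tcp_pos"],s["ee_rot"],s["grip_width"],robot.pinch_z)
E
```

```text
scene [[384.4, 0.0, 285.6], [0.0, 384.4, 210.6], [0.0, 0.0, 1.0]] [[0.886, -0.463, -0.011, -0.49], [-0.33, -0.613, -0.718, 0.226], [0.326, 0.64, -0.696, 0.91], [0.0, 0.0, 0.0, 1.0]]
top [[415.8, 0.0, 282.5], [0.0, 415.8, 209.9], [0.0, 0.0, 1.0]] [[0.021, -1.0, -0.0, -0.016], [-0.997, -0.021, -0.072, 0.55], [0.072, 0.002, -0.997, 0.946], [0.0, 0.0, 0.0, 1.0]]
0.1 [0.11540763 0.51192035 0.23087187] [[-9.75506067e-01  2.19972281e-01 -3.30205183e-04]
 [ 2.19972490e-01  9.75505685e-01 -8.72625595e-04]
 [ 1.30163591e-04 -9.23887619e-04 -9.99999565e-01]] 1.0019476992422942 0.0187
```

View pics/scene0.png

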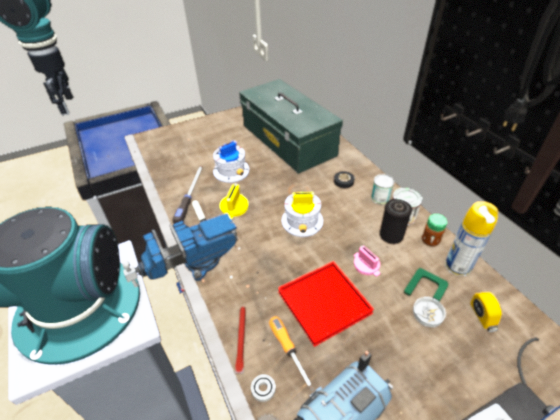

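View pics/top0.png

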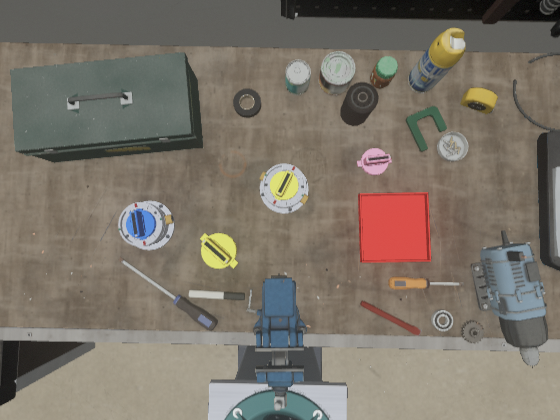

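The scene view shows the yellow cover on its housing at (302,205), with a look-alike lying on the bench at (234,202). In the top view the same two are at (285,185) and (219,251). The tray is at (395,227) in the top view, and a vise is at (280,310). I'll measure these next.

```bash
cat > h.py <<'E'
import cv2,numpy as np
from workcell import robot
def ray(n,u,v):
    c=robot.calibration(n);T=np.array(c["world_to_cam"]);R=T[:3,:3]
    return -R.T@T[:3,3],R.T@np.linalg.inv(c["camera_matrix"])@[u,v,1]
def onz(n,u,v,z):
    o,d=ray(n,u,v);return o+d*(z-o[2])/d[2]
def proj(n,p):
    c=robot.calibration(n);q=np.array(c["world_to_cam"])@np.r_[p,1];q=np.array(c["camera_matrix"])@q[:3];return q[:2]/q[2]
def blobs(im,lo,hi,amin=15):
    m=cv2.inRange(cv2.cvtColor(im,cv2.COLOR_RGB2HSV),lo,hi)
    n,l,s,c=cv2.connectedComponentsWithStats(m)
    return m,l,[(i,s[i].tolist(),c[i].round(1)) for i in range(1,n) if s[i][4]>=amin]
E
python3 - <<'E'
from h import *
im=cv2.imread("pics/top0.png")[:,:,::-1].copy();sc=cv2.imread("pics/scene0.png")[:,:,::-1].copy()
for nm,lo,hi,a in(("yel",(22,120,90),(35,255,255),30),("red",(0,170,120),(6,255,255),400)):
    m,l,b=blobs(im,lo,hi,a)
    for i,s,c in b:
        p=np.argwhere(l==i)[:,::-1].astype(np.float32)
        print(nm,s,c,cv2.minAreaRect(p),onz("top",*c,0.071 if nm=="yel" else 0.02).round(3))
a=cv2.resize(im[155:220,250:320],(560,520),interpolation=cv2.INTER_CUBIC)
b=cv2.resize(sc[180:245,267:337],(560,520),interpolation=cv2.INTER_CUBIC)
cv2.imwrite("pics/c1.png",cv2.resize(np.hstack([a,b]),(800,372))[:,:,::-1])
E
```

```text
yel [429, 29, 36, 39, 608] [442.8  53.5] ((445.00006103515625, 50.50001525878906), (30.405588150024414, 33.23401641845703), 45.0) [ 0.909 -0.359  0.071]
yel [450, 32, 14, 7, 71] [457.6  34.4] ((456.5, 35.0), (6.0, 13.0), 90.0) [ 0.954 -0.393  0.071]
yel [461, 88, 37, 26, 550] [480.  98.] ((479.1781005859375, 98.69178771972656), (32.8885612487793, 23.174148559570312), 20.556045532226562) [ 0.808 -0.442  0.071]
yel [275, 172, 18, 27, 93] [284.6 187.1] ((283.70001220703125, 184.60000610351562), (8.944271087646484, 29.068883895874023), 26.56505012512207) [ 0.597 -0.008  0.071]
yel [202, 234, 35, 34, 347] [220.6 250.4] ((218.97999572753906, 249.13998413085938), (34.78965759277344, 31.678386688232422), 8.130102157592773) [0.455 0.129 0.071]
red [359, 193, 71, 69, 471] [401.6 237.8] ((393.5516052246094, 227.54827880859375), (67.22933197021484, 69.29485321044922), 88.09085083007812) [ 0.492 -0.281  0.02 ]
```

View pics/c1.png

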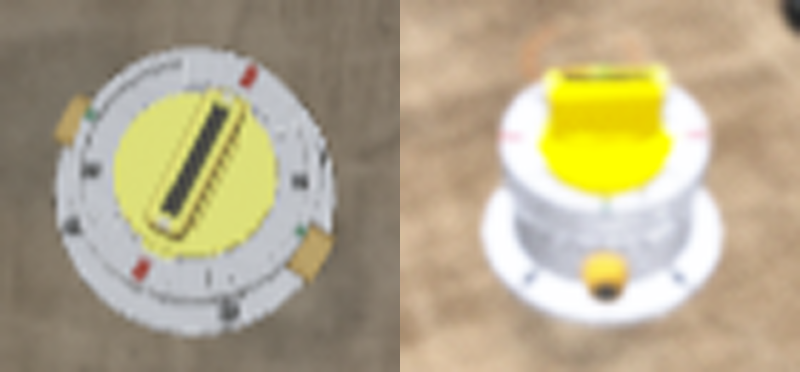

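Top crop: the cover's plate is centred near (195,174) in crop pixels. The bar's ends are near (222,95) and (168,232), the red marks at (249,76) and (141,269), and the green marks at (90,115) and (300,231). The cover is locked, with its bar along the red marks.

```bash
cat > m.py <<'E'
from h import *
f=lambda x,y:(250-.45+x/5.714,155-.45+y/5.714)
def two(a,b,z):
    A,B=onz("top",*f(*a),z),onz("top",*f(*b),z);d=A-B
    print(((A+B)/2).round(4),"len",np.linalg.norm(d).round(4),"ang",np.degrees(np.arctan2(d[1],d[0])).round(1))
two((249,76),(141,269),.071);two((90,115),(300,231),.071)
two((224,90),(168,232),.107)
two((217,107),(173,213),.107)
two((114,174),(277,174),.071);two((195,90),(195,258),.071)
im=cv2.imread("pics/top0.png")[:,:,::-1].copy()
m,l,b=blobs(im,(0,120,80),(8,255,255),20)
m[:,:350]=0;m[:,440:]=0;m[:180]=0;m[270:]=0
r=cv2.minAreaRect(np.argwhere(m>0)[:,::-1].astype(np.float32));print(r)
P=[onz("top",*q,.022) for q in cv2.boxPoints(r)]
print(np.round(P,4),np.mean(P,0).round(4))
d=P[1]-P[0];print("tray",np.degrees(np.arctan2(d[1],d[0])),np.linalg.norm(d))
# scene check
sc=cv2.imread("pics/scene0.png")[:,:,::-1].copy()
m,l,b=blobs(sc,(20,120,100),(35,255,255),60)
for i,s,c in b: print(s,c)
print("proj",proj("scene",(.597,-.008,.095)),proj("scene",(.597,-.008,.071)))
s=robot.get_state();print(s["joints"],s["tcp_pos"])
E
python3 m.py
```

```text
[ 0.6027 -0.0058  0.071 ] len 0.086 ang -27.9
[ 0.6025 -0.0057  0.071 ] len 0.0929 ang 62.1
[ 0.6022 -0.006   0.107 ] len 0.0571 ang -20.2
[ 0.6025 -0.0057  0.107 ] len 0.0429 ang -21.2
[ 0.602  -0.0059  0.071 ] len 0.063 ang 91.2
[ 0.6021 -0.0057  0.071 ] len 0.0654 ang 1.2
((394.0274658203125, 227.1540985107422), (69.90875244140625, 71.36072540283203), 88.63607025146484)
[[ 0.5933 -0.1777  0.022 ]
 [ 0.6007 -0.3435  0.022 ]
 [ 0.4392 -0.3466  0.022 ]
 [ 0.4319 -0.1828  0.022 ]] [ 0.5163 -0.2627  0.022 ]
tray -87.43698150895332 0.1659476832335928
[264, 129, 15, 17, 87] [271.4 137.4]
[219, 184, 30, 35, 642] [234.1 202.6]
[291, 192, 24, 22, 421] [302.5 202.1]
[463, 201, 36, 36, 764] [479.7 220.3]
[470, 292, 32, 38, 724] [488.  308.7]
[270, 317, 23, 33, 240] [282.2 336.2]
proj [301.13622226 197.67901112] [300.98980041 204.19348068]
[ 1.19371114e+00  2.63489555e-01 -4.88565947e-02  1.25938308e+00
 -1.43056490e-05  1.41549736e+00] [0.11540763 0.51192035 0.23087187]
```

Call:
drive_tool([
  [-1.5, -1, 0],
  [-4, -2.7, 0],
  [-7, -4.7, 0],
  [-10, -6.7, 0],
  [-13, -8.7, 0],
  [-16, -10.8, 0],
  [-19, -12.8, 0],
  [-22, -14.8, 0],
  [-25, -16.8, 0],
  [-28, -18.9, 0],
  [-31, -20.9, 0],
  [-34, -22.9, 0],
], gripper=[0, 0, 0, 0, 0, 0, 0, 0, 0, 0, 0, 0], twist=[0, 0.02, 0.04, 0.06, 0.08, 0.1, 0.12, 0.14, 0.16, 0.18, 0.18, 0.18])

```text
time_s: 1.1
tcp_pos: [0.3975, 0.2123, 0.2312]
ee_rot: [[-0.92, 0.391, -0.0], [0.391, 0.92, -0.0], [0.0, -0.0, -1.0]]
wrist_force: [0.1, 0.5, 0.1]
grip_width: 0.998
```

Call:
drive_tool([
  [-2.5, -1.1, 0],
  [-5, -2.2, 0],
  [-7.5, -3.3, 0],
  [-10, -4.4, 0],
  [-12.5, -5.5, 0],
  [-15, -6.6, 0],
  [-18, -8, 0],
  [-21, -9.3, 0],
  [-24, -10.6, 0],
  [-26.5, -11.7, 2],
  [-27.5, -12.15, 5],
  [-27.5, -12.15, 8],
], gripper=[0, 0, 0, 0, 0, 0, 0, 0, 0, 0, 0, 0], twist=[0, 0, 0, 0, 0, 0, 0, 0, 0, 0, 0, 0])

```text
time_s: 2.1
tcp_pos: [0.6042, -0.0076, 0.1498]
ee_rot: [[-0.92, 0.393, 0.001], [0.393, 0.92, -0.0], [-0.001, 0.0, -1.0]]
wrist_force: [0.7, 1.6, -0.6]
grip_width: 1.001
```

```bash
python3 - <<'E'
from h import *
im=robot.read_camera("top");sc=robot.read_camera("scene")
s=robot.get_state();p=s["tcp_pos"];print(s["time_s"],p,s["joints"])
a=cv2.resize(im[150:225,245:325],None,fx=5,fy=5,interpolation=cv2.INTER_CUBIC)
b=cv2.resize(sc[150:225,262:342],None,fx=5,fy=5,interpolation=cv2.INTER_CUBIC)
cv2.imwrite("pics/c2.png",np.hstack([a,b])[:,:,::-1])
E
```

```text
2.2 [ 0.60009995 -0.00559615  0.14688648] [-1.45080053e-01  4.31600330e-01 -2.10692638e-02  1.12587890e+00
  7.03102529e-05  2.57630807e-01]
```

View pics/c2.png

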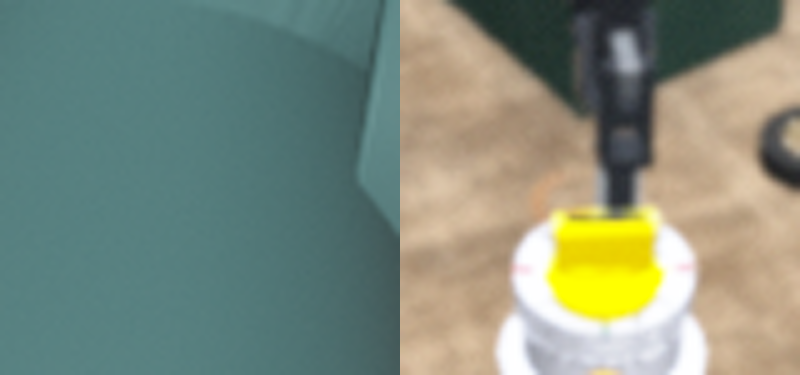

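In the scene crop the gripper stands over the bar, at (625,185) against the bar's centre at (606,240). Its fingers straddle the bar's narrow way. I'll lower it.

Call:
drive_tool([
  [0, 0, 1.5],
  [0, 0, 3],
  [0, 0, 4.5],
  [0, 0, 6],
  [0, 0, 7],
  [0, 0, 7],
  [0, 0, 7],
], gripper=[0, 0, 0, 0, 0, 0, 0], twist=[0, 0, 0, 0, 0, 0, 0])

```text
time_s: 2.78
tcp_pos: [0.6025, -0.0052, 0.0822]
ee_rot: [[-0.92, 0.391, 0.0], [0.391, 0.92, -0.0], [-0.0, 0.0, -1.0]]
wrist_force: [-0.1, 0.3, 1.1]
grip_width: 1.001
```

Call:
drive_tool([
  [0, 0, 0.3],
  [0, 0, 0.4],
  [0, 0, 0.4],
  [0, 0, 0.4],
  [0, 0, 0.4],
  [0, 0, 0.4],
  [0, 0, 0.4],
  [0, 0, 0.4],
  [0, 0, 0.4],
  [0, 0, 0.4],
], gripper=[60, 120, 170, 200, 255, 255, 255, 255, 255, 255], twist=[0, 0, 0, 0, 0, 0, 0, 0, 0, 0], squeeze=40)

```text
time_s: 3.62
tcp_pos: [0.6026, -0.0054, 0.0777]
ee_rot: [[-0.92, 0.391, 0.001], [0.391, 0.92, -0.0], [-0.001, 0.0, -1.0]]
wrist_force: [-0.5, 1.1, 5.7]
grip_width: 0.176
```

Call:
drive_tool([
  [0, 0, 0],
  [0, 0, 0],
  [0, 0, 0],
  [0, 0, 0],
  [0, 0, 0],
  [0, 0, 0],
  [0, 0, 0],
  [0, 0, 0],
  [0, 0, 0],
  [0, 0, 0],
  [0, 0, 0],
  [0, 0, 0],
], gripper=[255, 255, 255, 255, 255, 255, 255, 255, 255, 255, 255, 255], twist=[-0.04, -0.1, -0.16, -0.22, -0.28, -0.34, -0.4, -0.46, -0.52, -0.58, -0.64, -0.7])

```text
time_s: 4.62
tcp_pos: [0.6027, -0.0054, 0.0776]
ee_rot: [[-0.955, -0.297, 0.001], [-0.297, 0.955, 0.0], [-0.001, -0.0, -1.0]]
wrist_force: [0.4, 1.3, 5.6]
grip_width: 0.183
```

Call:
drive_tool([
  [0, 0, 0],
  [0, 0, 0],
  [0, 0, 0],
  [0, 0, 0],
  [0, 0, 0],
  [0, 0, 0],
  [0, 0, 0],
  [0, 0, 0],
  [0, 0, 0],
  [0, 0, 0],
  [0, 0, 0],
  [0, 0, 0],
], gripper=[255, 255, 255, 255, 255, 255, 255, 255, 255, 255, 255, 255], twist=[-0.06, -0.13, -0.2, -0.27, -0.34, -0.41, -0.48, -0.55, -0.62, -0.69, -0.74, -0.74])

```text
time_s: 5.62
tcp_pos: [0.6026, -0.0054, 0.0776]
ee_rot: [[-0.505, -0.863, 0.001], [-0.863, 0.505, -0.0], [-0.0, -0.001, -1.0]]
wrist_force: [-0.2, 0.4, 5.7]
grip_width: 0.177
```

```bash
python3 - <<'E'
from h import *
im=robot.read_camera("scene")
s=robot.get_state();print(s["time_s"],s["tcp_pos"],s["wrist_force"],s["ft_torque"],s["joints"],s["ee_rot"])
cv2.imwrite("pics/c3.png",cv2.resize(im[150:240,250:350],None,fx=6,fy=6,interpolation=cv2.INTER_CUBIC)[:,:,::-1])
E
```

```text
5.6667 [ 0.60264091 -0.00544934  0.07764925] [-0.54708873  0.60954244  4.70236391] [0.07062531 0.14624693 0.0757406 ] [-1.44172694e-01  4.76457993e-01 -1.44575221e-01  9.49043094e-01
 -3.19400705e-05 -1.18344644e+00] [[-5.06846374e-01 -8.62036108e-01  7.07959682e-04]
 [-8.62036365e-01  5.06846414e-01 -1.35056494e-04]
 [-2.42403252e-04 -6.78739885e-04 -9.99999740e-01]]
```

View pics/c3.png

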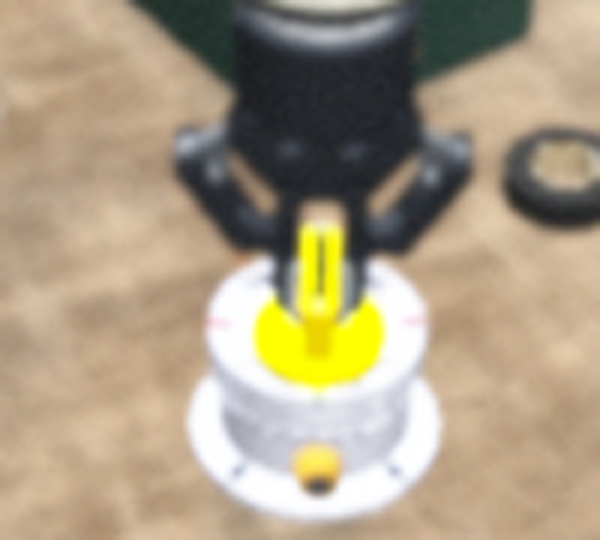

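The bar, at (320,270), now points at the gold lug at (317,465), which marks the green line, square to the red marks. It turned without resistance, so I'll lift it straight up.

Call:
drive_tool([
  [0, 0, -0.3],
  [0, 0, -0.8],
  [0, 0, -1.4],
  [0, 0, -2],
  [0, 0, -3],
  [0, 0, -4],
  [0, 0, -5],
  [0, 0, -6],
  [0, 0, -7.5],
  [0, 0, -9],
  [0, 0, -10],
  [0, 0, -10],
], gripper=[255, 255, 255, 255, 255, 255, 255, 255, 255, 255, 255, 255], twist=[0, 0, 0, 0, 0, 0, 0, 0, 0, 0, 0, 0])

```text
time_s: 6.67
tcp_pos: [0.6033, -0.0056, 0.1798]
ee_rot: [[-0.508, -0.861, 0.003], [-0.861, 0.508, -0.001], [-0.001, -0.003, -1.0]]
wrist_force: [0.9, 0.6, -1.2]
grip_width: 0.18
```

```bash
python3 - <<'E'
from h import *
im=robot.read_camera("scene")
s=robot.get_state();print(s["time_s"],s["tcp_pos"],s["wrist_force"],s["grip_width"])
R=np.array(s["ee_rot"]);p=s["tcp_pos"]
for t in((.5163,-.2627),(.5163,-.2627)): print((R.T@(np.r_[t,p[2]]-p)*100).round(2))
cv2.imwrite("pics/c4.png",cv2.resize(im[110:350,240:400],None,fx=2.5,fy=2.5,interpolation=cv2.INTER_CUBIC)[:,:,::-1])
E
```

```text
6.7167 [ 0.60290352 -0.00546345  0.17827107] [-0.64551405  0.40682809 -1.65781554] 0.181421629641572
[ 2.656e+01 -5.600e+00 -1.000e-02]
[ 2.656e+01 -5.600e+00 -1.000e-02]
```

View pics/c4.png

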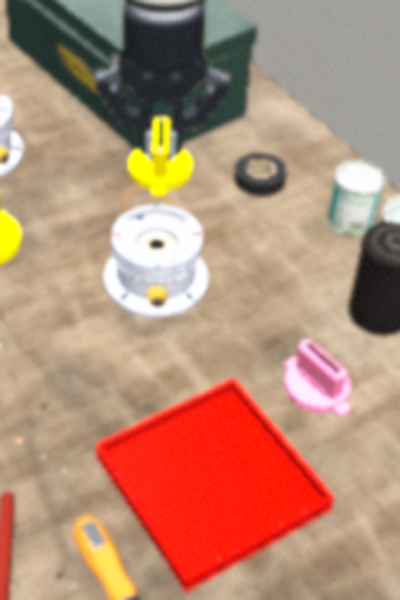

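The cover at (160,155) is clear of its open housing and hangs level in the grip. Next I carry it to the tray, which is centred near (215,485) in the crop.

Call:
drive_tool([
  [1, -0.2, 0],
  [3, -0.6, 0],
  [5.5, -1.2, 0],
  [8, -1.7, 0],
  [11, -2.3, 0],
  [14, -3, 0],
  [17, -3.6, 0],
  [20, -4.2, 0],
  [23, -4.9, 0],
  [25.5, -5.4, 0],
  [26.5, -5.6, 0],
  [26.5, -5.6, 0],
], gripper=[255, 255, 255, 255, 255, 255, 255, 255, 255, 255, 255, 255], twist=[0, 0, 0, 0, 0, 0, 0, 0, 0, 0, 0, 0])

```text
time_s: 7.72
tcp_pos: [0.5148, -0.2641, 0.1764]
ee_rot: [[-0.51, -0.86, -0.001], [-0.86, 0.51, 0.0], [0.0, 0.001, -1.0]]
wrist_force: [-0.7, 0.9, -2.6]
grip_width: 0.181
```

Call:
drive_tool([
  [0, 0, 1],
  [0, 0, 2.5],
  [0, 0, 4],
  [0, 0, 5.5],
  [0, 0, 7],
  [0, 0, 8.5],
  [0, 0, 10],
  [0, 0, 11.5],
  [0, 0, 12.5],
  [0, 0, 13.5],
  [0, 0, 14],
  [0, 0, 14],
], gripper=[255, 255, 255, 255, 255, 255, 255, 255, 255, 255, 255, 255], twist=[0, 0, 0, 0, 0, 0, 0, 0, 0, 0, 0, 0])

```text
time_s: 8.72
tcp_pos: [0.5157, -0.2616, 0.0364]
ee_rot: [[-0.508, -0.862, -0.001], [-0.862, 0.508, 0.001], [-0.0, 0.001, -1.0]]
wrist_force: [-0.9, 0.3, -0.6]
grip_width: 0.184
```

```bash
python3 - <<'E'
from h import *
im=robot.read_camera("scene")
s=robot.get_state();print(s["time_s"],s["tcp_pos"],s["wrist_force"],s["grip_width"])
cv2.imwrite("pics/c5.png",cv2.resize(im[190:350,260:390],None,fx=4,fy=3.7,interpolation=cv2.INTER_CUBIC)[:,:,::-1])
E
```

```text
8.7667 [ 0.51601644 -0.26188867  0.03713808] [ 0.20399678 -0.18488748 -0.13694611] 0.18141493988548857
```

View pics/c5.png

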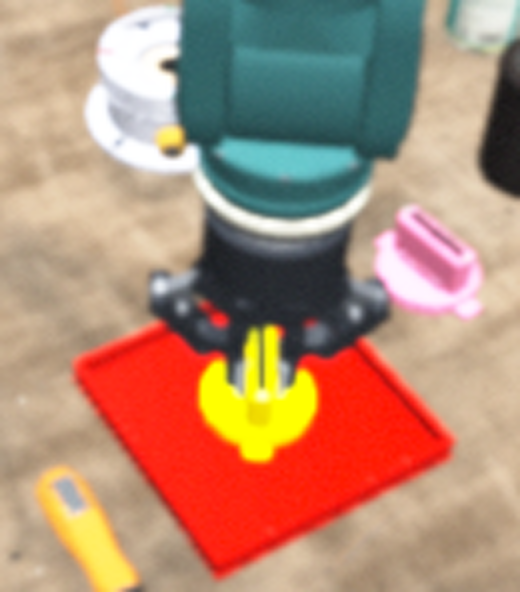

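The cover at (260,395) is over the tray, whose near corner is at (220,570). It has about 15 mm left to go down, so I'll lower it gently until it touches.

Call:
drive_tool([
  [0, 0, 0.4],
  [0, 0, 0.8],
  [0, 0, 1.1],
  [0, 0, 1.2],
  [0, 0, 1.3],
  [0, 0, 1.4],
  [0, 0, 1.4],
  [0, 0, 1.4],
], gripper=[255, 255, 255, 255, 255, 255, 255, 255], twist=[0, 0, 0, 0, 0, 0, 0, 0])

```text
time_s: 9.43
tcp_pos: [0.5161, -0.2622, 0.0233]
ee_rot: [[-0.508, -0.861, 0.0], [-0.861, 0.508, -0.0], [0.0, -0.0, -1.0]]
wrist_force: [-0.4, -0.3, -0.7]
grip_width: 0.176
```

Call:
drive_tool([
  [0, 0, 0.05],
  [0, 0, 0.1],
  [0, 0, 0.15],
  [0, 0, 0.15],
  [0, 0, 0.15],
], gripper=[255, 255, 255, 255, 255], twist=[0, 0, 0, 0, 0])

```text
time_s: 9.85
tcp_pos: [0.5161, -0.2621, 0.0218]
ee_rot: [[-0.508, -0.861, -0.0], [-0.861, 0.508, 0.0], [-0.0, 0.0, -1.0]]
wrist_force: [0.2, 1.2, -1.7]
grip_width: 0.176
```

Call:
drive_tool([
  [0, 0, 0.05],
  [0, 0, 0.1],
  [0, 0, 0.1],
  [0, 0, 0.1],
], gripper=[255, 255, 255, 255], twist=[0, 0, 0, 0])

```text
time_s: 10.18
tcp_pos: [0.5161, -0.2622, 0.0216]
ee_rot: [[-0.508, -0.862, 0.001], [-0.862, 0.508, -0.0], [0.0, -0.001, -1.0]]
wrist_force: [-4.2, 2.9, 13.8]
grip_width: 0.177
```

Contact: 14 N upward at z = 0.0216, just where I expected the tray floor. I'll ease off slightly, release and retreat.

Call:
drive_tool([
  [0, 0, -0.07],
  [0, 0, -0.07],
  [0, 0, -0.07],
  [0, 0, -0.07],
  [0, 0, -0.07],
  [0, 0, -0.07],
  [0, 0, -0.07],
  [0, 0, -0.07],
  [0, 0, -0.07],
  [0, 0, -0.07],
  [0, 0, -0.5],
  [0, 0, -1],
], gripper=[255, 220, 180, 140, 100, 60, 0, 0, 0, 0, 0, 0], twist=[0, 0, 0, 0, 0, 0, 0, 0, 0, 0, 0, 0])

```text
time_s: 11.18
tcp_pos: [0.5159, -0.262, 0.0309]
ee_rot: [[-0.508, -0.861, -0.0], [-0.861, 0.508, 0.0], [-0.0, 0.001, -1.0]]
wrist_force: [0.7, 0.2, -1.1]
grip_width: 0.998
```

Call:
drive_tool([
  [0, 0, -1],
  [0, 0, -2.5],
  [0, 0, -4],
  [0, 0, -6],
  [0, 0, -8],
  [0, 0, -10],
  [0, 0, -12],
  [0, 0, -14],
  [0, 0, -16],
  [0, 0, -18],
  [0, 0, -19],
  [0, 0, -19],
], gripper=[0, 0, 0, 0, 0, 0, 0, 0, 0, 0, 0, 0], twist=[0, 0, 0, 0, 0, 0, 0, 0, 0, 0, 0, 0])

```text
time_s: 12.18
tcp_pos: [0.5167, -0.2626, 0.224]
ee_rot: [[-0.508, -0.861, 0.004], [-0.862, 0.508, -0.002], [0.0, -0.004, -1.0]]
wrist_force: [-0.2, -0.5, -0.0]
grip_width: 1.001
```

```bash
python3 - <<'E'
from h import *
im=robot.read_camera("scene")
s=robot.get_state();print(s["time_s"],s["tcp_pos"],s["wrist_force"],s["grip_width"])
cv2.imwrite("pics/c6.png",cv2.resize(im[120:360,190:430],None,fx=2.5,fy=2.5,interpolation=cv2.INTER_CUBIC)[:,:,::-1])
E
```

```text
12.2333 [ 0.51639217 -0.26237683  0.22225676] [ 0.73088045  0.32023451 -0.71281614] 1.000520767683657
```

View pics/c6.png

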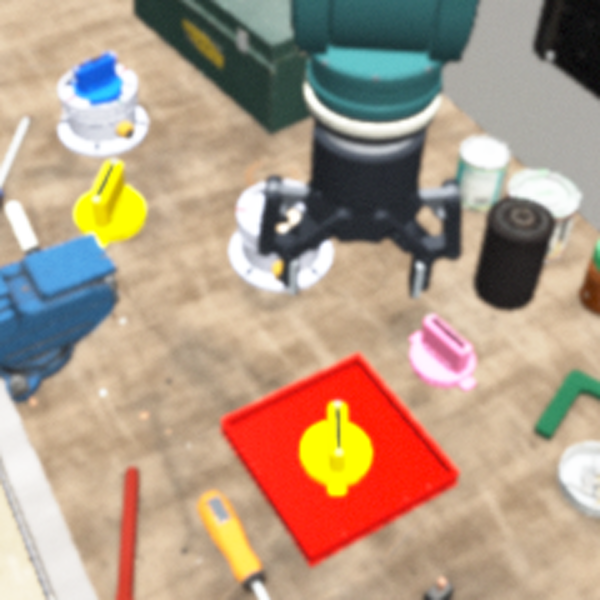

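The yellow cover lies flat in the tray at (337,450) with its grip bar up. The gripper is clear above it, and the blue cover at (100,80) is still on its housing.

```bash
python3 -c "
from workcell import robot
print(robot.sign_off())"
```

```text
the job is handed in; nothing more can be done
None
```

The yellow cover is off its housing and lying flat, grip bar up, near the centre of the red tray. The job was handed in at about 12 s of the 43 s allowed.

- **Opening:** I gripped the bar at 40 N and turned the cover about 82° anticlockwise. With its starting offset, that put the bar within about 3° of the green marks. I then lifted it straight up, and it came off without resistance.
- **Setting down:** I lowered it until it touched the tray floor, with about 14 N upward at the expected height, and released it after that.
- **Last checks:** The final picture shows the cover in the tray and the gripper open and well clear. The blue cover and the look-alikes appear undisturbed. Wrist force readings stayed at about 14 N or below.
- **Disagreements:** None of the checks failed. Before the grasp, the images put the bar about 5–7° anticlockwise of the lip line, slightly more than the 5° stated; this made no difference to the job.

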